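Charge the wax tank and put the scoop tray away

ROBOT

A 6-joint arm with a two-finger parallel gripper is mounted at the origin on the work surface. World frame = base frame: x ahead of the robot, y to its left, z up, the work surface at z = 0. Lengths are in m, angles in rad, forces in N, time in s.
With the tool pointing down it reaches from about 0.325 to 0.925 m from the base axis. Payload 3.1 kg.
Tool frame: the origin (TCP) lies between the finger pads; the fingertips stand tip_extent ahead of it and the grasp point (between the pads) lies 3 mm ahead of it (tip_extent is the distance from the TCP to the fingertips, in m); z points along the fingers, y is the line along which they close (so a half turn about z gives the same grasp; the last joint's range is limited). The gripper opens to 85 mm and grips with 20 to 120 N. Pads are 22 mm wide; open, the fingers measure 114 mm over their backs; the gripper's body (76 mm by 85 mm) begins 54 mm behind the grasp point. The pads swing forward as they close: fully open they stand 13 mm farther back than shut.
Start: joints at [1.109, 0.217, 1.613, -0, 1.311, -0.112], TCP at [0.214, 0.587, 0.232] pointing down, gripper open.
Joint ranges: [-2.75, 2.75], [-0.78, 2.1], [0.31, 2.55], [-1.13, 4.27], [0.13, 2.63], [-2.58, 2.58]. Speed limits (rad/s): [2.79, 2.79, 3.14, 3.14, 3.14, 3.14].

INTERFACE

Orientations are given as [roll, pitch, yaw] about the fixed x, y, z axes, in that order (R = Rz(yaw) Ry(pitch) Rx(roll)).
In Python, from station import get_obs, snapshot, finish_job, tip_extent gives the robot as it stands.
- The arm moves only by the shell command python3 -m inch 'ROWS' [FORCE]. ROWS is JSON, one flat list of numbers, 5 for each row, row after row: the shift along the tool's x, y, z each as a share of 30 cm, from -1 to 1, then the turn about the tool's z as a share of pi rad, from -1 to 1, then the opening, from 0 (shut) to 1 (fully open). In form: [dx, dy, dz, yaw, grip, dx, dy, dz, yaw, grip, ...]. A call has 1 to 8 rows; each row is the pose to reach, as a shift and turn from the pose commanded when the call began, along the tool's axes at that moment, turning the shorter way round; what a row does not reach only later rows make up. A row lasts 1/12 s, in which the tool goes at most 41.7 mm and 7.16 degrees, less where a joint would pass 70% of its speed; a pose out of reach is approached as far as the arm can. A call with a number of a shift or a turn outside -1 to 1 is refused whole. A call with a gripper value outside its range is refused whole. The fingers move at their own pace and stop on an object; FORCE is the grip in N (left out, the last holds). Time passes only in rows, so rows that repeat a pose let the fingers close. It gives the time, the measured TCP pose, the force, the opening and the grip force at its end, in the units of the state.
- get_obs(): the state, without advancing time (a new reading comes with each control period).
- snapshot(name): name is "scene" or "top" or "wrist"; returns a dict with "image" (400x640x3 uint8, red, green, blue), "mtx" (3x3 intrinsics, pixels), "D" ([k1, k2, p1, p2, k3] as OpenCV has them; the pictures are not rectified), "position" and "orientation" of the camera in the world. Camera axes: x right, y up, looking along -z (the intrinsics and any distortion apply to the point x, -y, -z); pixel columns grow to the right and rows downward; lengths in m; the calibration is good to about 2 mm. A picture is of the moment at which its call begins. There is no depth.
- finish_job(): hands the job in; it is judged then, once.
The state is a dict: "time_s": time; "joints": joint angles; "qd": joint speeds; "effort": joint torques, N m; "ee_pos": TCP position; "orientation": TCP orientation; "contact_force": force on the tool from outside, world axes, zero at the start; "wrist_torque": the same for the moment, N m; "gripper_width": finger opening in m; "grip_force": force on a finger pad.
Only numpy, scipy, OpenCV 4.12 (cv2) and the standard library are available. Lean on these libraries where they do the work, as an engineer would, in place of code of your own. Each camera call takes 0.05 s, during which the arm holds its last target. There are 200 camera calls.

TASK

Tip the three wax bars from the scoop tray into the open steel melting tank, then put the empty tray upright in the wide bay of the chest's open drawer and slide the drawer fully shut. Do not knock over or push aside the bottles, jar, tin, weight and ink roller standing about.

Things in the scene. Friction and masses are not known exactly. Their poses are not given: they have to be found in the camera images.
- tray: Aluminium scoop tray, 130 (its x) x 100, 160 g; walls 34 high, 4 thick at both sides and the -x end; the +x end is open with no lip: contents slide out when it is tipped some 50 degrees down. A red bridge handle rises from the -x end: a bar along x from -65 to +25, 16 wide, 16 high, centred 70 above the underside; overall height 78. Origin: centre of the underside; z up.
- tray_grip (a point): Point on the middle of the red handle bar, above the loaded tray's balance point (10 towards -x from the tray's middle, 70 above its underside). Axes as the tray's; grip across its y.
- wax0: Yellow wax bar, 60 (its x) x 24 x 24 high, about 40 g, loose in the tray. Origin: centre of its underside as first laid.
- wax1: Green wax bar, the same size, loose in the tray. Origin: centre of its underside as first laid.
- wax2: Blue wax bar, the same size, loose in the tray. Origin: centre of its underside as first laid.
- tank_in (a point): Centre of the inner floor of the square open-topped steel tank: 190 x 190 outside, walls 6 thick (178 x 178 inside), rim 84 above this point, 90 above the table. Fixed to the table. Axes along its walls; a black control box sticks out 26 on its -x side.
- chest: Fixed white chest with a wooden top and one drawer at the -x side. 220 deep (its x) x 200 wide (its y) x 122 high. Origin: on the table, 50 in front (-x) of the chest's front edge, so the body spans x = +50 to +270, y = -100 to +100. A can and a box, up to 75 high, are fixed on its top, behind x = +150.
- drawer (a joint): How far the drawer is pulled out towards the chest's -x, in m: 0 fully shut, 0.19 the most; it slides freely with about 1 N of friction.
- bay (a point): Point on the drawer's inner floor, mid-width of the wide empty bay, 19.5 above the table; axes as the chest's. The bay runs 85 to the drawer front (-x), 108 to the back (+x), 65 to each side; at +y a divider 45 high and a narrow bay of crayons. Side walls 55 high; the chest's top leaves 90 above this floor. With the drawer out by q, x from -85 to q - 85 is clear of the chest's top.
- pull (a point): Middle of the outer (-x) edge of the steel pull, a level bar 170 long (y), 12 high, 18 deep on the drawer front, 92 above the table and 30 in front of the drawer front's inner face. Axes as the chest's.
- tin: Green tin, 50 diameter, 80 high, standing on the table close beside the open drawer (its +y side); leave alone. Origin: centre of the underside.
- pigment: Orange-labelled bottle, 44 diameter, 120 high, standing in front of the tank; leave alone. Origin: centre of the underside.
- brayer: Ink roller lying close beside the tank (its +y side): rubber roll 32 diameter 60 long (its y) with a wooden handle out to x = +123; leave alone. Origin: under the middle of the roll.
- bottle0: Tall blue-labelled bottle, 52 diameter, 180 high, standing between the task's things on the robot's side; leave alone. Origin: centre of the underside.
- bottle1: Tall yellow-labelled bottle, 52 diameter, 180 high, likewise; leave alone. Origin: centre of the underside.
- jar: Red-labelled jar, 54 diameter, 85 high, standing just beyond the tray's open end; leave alone. Origin: centre of the underside.
- weight: Dark steel weight, 56 diameter, 70 high, standing close beside the tray (its +y side); leave alone. Origin: centre of the underside.
Mind the look-alikes: they are no part of the job. What is shaped like the tray but green is not meant. Of the things that look like the wax0, take the one that is farthest to the robot's left at the start.

How it is judged:
By the outcome, as a careful person would: the job done as asked, in the order asked, and still so for the second after the job is handed in, with the robot touching nothing.
It also fails if it takes over 69 s, if anything falls off the work surface, if the arm or the gripper's body presses on something with over 40 N, if the wrist force passes 120 N, or if a joint passes its speed limit or range.

## Working session

There is one attempt and no reset: what is moved stays moved. The work goes in short steps, Python scripts to look and compute and a shell command to move; the robot and the scene stay as the last step left them, time stands still between calls to the robot, and variables do not carry over. Pictures are saved under pics/ and viewed, at most 10 in all, crops included, and the job is handed in when it is done.

```bash
ls; mkdir -p pics; python3 - <<'E'
from station import *
import cv2,numpy as np
print(tip_extent if not callable(tip_extent) else tip_extent())
for n in("scene","top"):
    s=snapshot(n);cv2.imwrite(f"pics/{n}0.png",s["image"][:,:,::-1]);np.save(f"pics/{n}0.npy",s,allow_pickle=True)
    print(n,s["mtx"],s["D"],s["position"],s["orientation"])
print(get_obs())
E
```

```text
pics
0.022
scene [[411.96993875   0.         320.79465735]
 [  0.         411.96993875 201.74051564]
 [  0.           0.           1.        ]] [-0.00835858  0.          0.          0.          0.        ] [ 1.42207802 -0.07284282  0.66233263] [ 0.98567655 -0.00207292  1.44912417]
top [[370.98990377   0.         311.75459774]
 [  0.         370.98990377 202.54007458]
 [  0.           0.           1.        ]] [-0.05248034  0.          0.          0.          0.        ] [0.46912736 0.033944   1.17946075] [ 0.08654538  0.00727778 -1.55803734]
{'time_s': 0.1, 'joints': array([ 1.10881363e+00,  2.17729081e-01,  1.61476341e+00, -1.56369922e-05,
        1.31133471e+00, -1.12198646e-01]), 'qd': array([-0.00085016, -0.00017142, -0.00260447, -0.0005754 , -0.00105023,
        0.00119516]), 'effort': array([-1.54955000e-03, -3.98069394e+01, -3.04970634e+01, -2.27828014e-04,
        4.16066672e-03,  8.18278139e-07]), 'ee_pos': array([0.21383578, 0.58649519, 0.23057299]), 'orientation': array([-3.13937046e+00, -2.35178372e-04,  2.79181237e+00]), 'contact_force': array([-1.07827859,  0.15827922,  0.07687913]), 'wrist_torque': array([-0.02476201,  0.00920706, -0.06265914]), 'grip_force': 0.0, 'gripper_width': 0.08530031678755458}
```

View pics/top0.png

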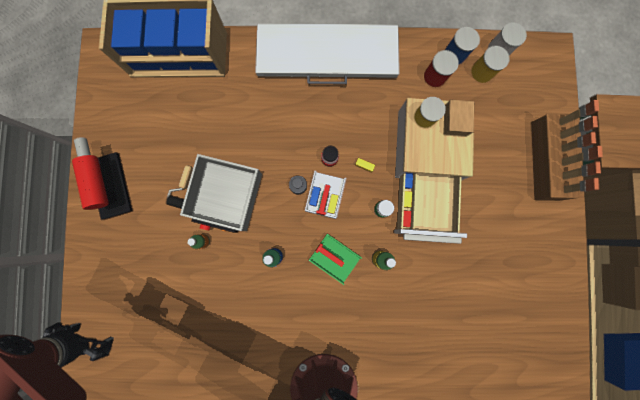

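View pics/scene0.png

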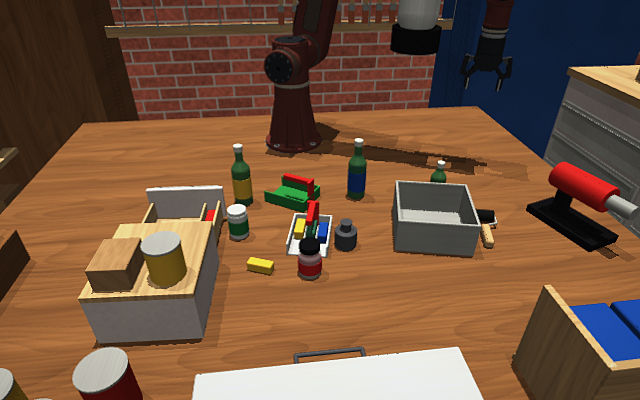

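Top view: the tray with three bars sits at (325,195), with its open end up in the image. The jar is at (330,155), weight (298,184), tank (220,190), brayer (178,188), pigment (196,241), bottles (272,257) and (385,260), tin (384,208), drawer (432,205) and its pull (432,238).

Look-alikes:
- **Tray:** the real one is at (325,195). The green one at (335,257) is rejected.
- **wax0:** the yellow bar in the tray at (332,203), against the loose yellow bar at (365,165). The one in the tray is farther left, so I take that.

Next: measurements and a close crop.

```bash
cat > h.py <<'E'
import numpy as np,cv2
from scipy.spatial.transform import Rotation as R
def ray(s,px):
    p=cv2.undistortPoints(np.array(px,float).reshape(-1,1,2),s["mtx"],s["D"]).reshape(-1,2)
    d=np.c_[p[:,0],-p[:,1],-np.ones(len(p))]
    return d@R.from_euler("xyz",s["orientation"]).as_matrix().T
def onz(s,px,z):
    d=ray(s,px);c=np.array(s["position"]);return c+d*((z-c[2])/d[:,2])[:,None]
def blobs(im,lo,hi,roi,amin=15):
    x0,y0,x1,y1=roi;h=cv2.cvtColor(im[y0:y1,x0:x1],cv2.COLOR_RGB2HSV)
    m=cv2.inRange(h,np.array(lo),np.array(hi));cs,_=cv2.findContours(m,0,1)
    return [c+np.array([[x0,y0]]) for c in sorted(cs,key=cv2.contourArea,reverse=True) if cv2.contourArea(c)>=amin]
def load(n): return np.load(n,allow_pickle=True).item()
E
python3 - <<'E'
from h import *
np.set_printoptions(precision=4,suppress=True)
s=load("pics/top0.npy");im=s["image"]
def show(n,lo,hi,roi,z):
    for c in blobs(im,lo,hi,roi)[:3]:
        r=cv2.minAreaRect(c);b=cv2.boxPoints(r);w=onz(s,b,z)[:,:2]
        print(n,z,"px",np.round(r[0],1),"area",cv2.contourArea(c),"ctr",w.mean(0),"sides",np.linalg.norm(w[1]-w[0]),np.linalg.norm(w[2]-w[1]),"dirs",np.degrees(np.arctan2(*(w[1]-w[0])[::-1])),np.degrees(np.arctan2(*(w[2]-w[1])[::-1])))
show("handle",[0,150,80],[8,255,255],(300,170,350,225),.078)
show("handleR",[172,150,80],[180,255,255],(300,170,350,225),.078)
show("traywhite",[0,0,140],[180,45,255],(303,165,350,225),.034)
show("tank",[0,0,90],[180,40,255],(170,140,270,240),.09)
show("pull",[0,0,120],[180,60,255],(395,228,475,250),.098)
show("chesttop",[10,60,150],[30,200,255],(395,90,480,175),.122)
for n,p,z in[("jar",(330,152),.085),("weight",(298,184),.07),("pig",(195,242),.12),("b0",(270,259),.18),("b1",(391,264),.18),("tin",(384,208),.08)]: print(n,onz(s,[p],z)[0][:2])
a=cv2.resize(im[145:225,280:380],(800,640),interpolation=2)[:300*2]
b=np.hstack([cv2.resize(im[140:250,155:275],(400,367)),cv2.resize(im[90:250,390:480],(400,711))[-367:]]) 
cv2.imwrite("pics/c1.png",cv2.resize(im[145:245,285:405],(720,600),interpolation=2)[:,:,::-1])
cv2.imwrite("pics/c2.png",cv2.resize(np.hstack([im[140:250,160:270],im[140:250,390:480]]),(800,440),interpolation=2)[:,:,::-1])
E
```

```text
handle 0.078 px [323.  199.3] area 125.5 ctr [0.575  0.0099] sides 0.08909146853685704 0.024565294462007364 dirs -8.069573680802984 -98.13636685404626
traywhite 0.034 px [325.1 194.1] area 1001.0 ctr [0.5954 0.0025] sides 0.12820921047893802 0.102136037452473 dirs -13.185017714493675 -103.51404017988122
tank 0.09 px [218.7 191.9] area 3958.5 ctr [0.5928 0.3204] sides 0.1934691540964286 0.19501304548650544 dirs -13.053911813439704 -104.8654042943602
pull 0.098 px [433.3 235.9] area 589.5 ctr [ 0.4696 -0.3128] sides 0.03208225561173246 0.19233004308710208 dirs -4.1705462509460025 -93.20205713377959
chesttop 0.122 px [442.  133.2] area 3302.0 ctr [ 0.7709 -0.3365] sides 0.24389144542275154 0.22526920408849488 dirs -1.5855685437625033 -89.58371219570904
chesttop 0.122 px [464.5 115.5] area 772.0 ctr [ 0.824  -0.4043] sides 0.08733327358493699 0.09451916464791386 dirs -88.68453279745553 177.81628871630252
chesttop 0.122 px [444.   90.5] area 33.0 ctr [ 0.8991 -0.3454] sides 0.13811142191413245 0.003100416684059905 dirs -88.73338752785132 177.85458873202035
jar [ 0.7168 -0.0097]
weight [0.6209 0.0854]
pig [0.4435 0.3757]
b0 [0.4027 0.1521]
b1 [ 0.3935 -0.1715]
tin [ 0.5507 -0.1718]
```

View pics/c1.png

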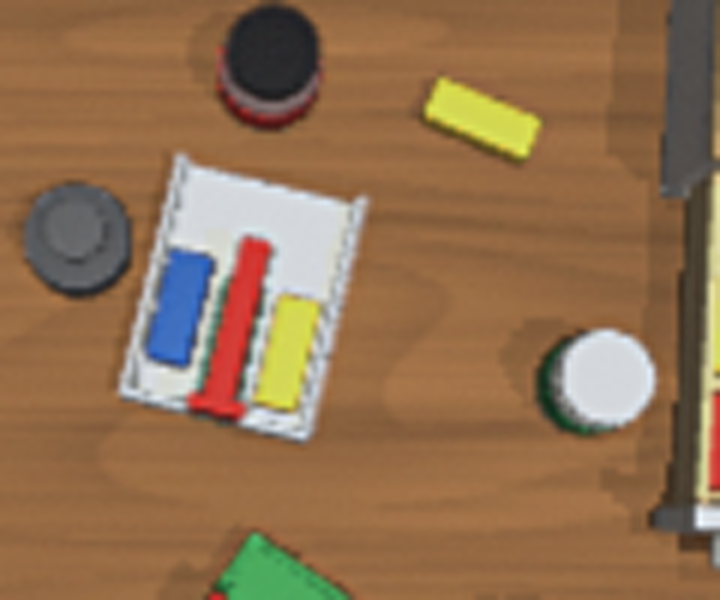

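View pics/c2.png

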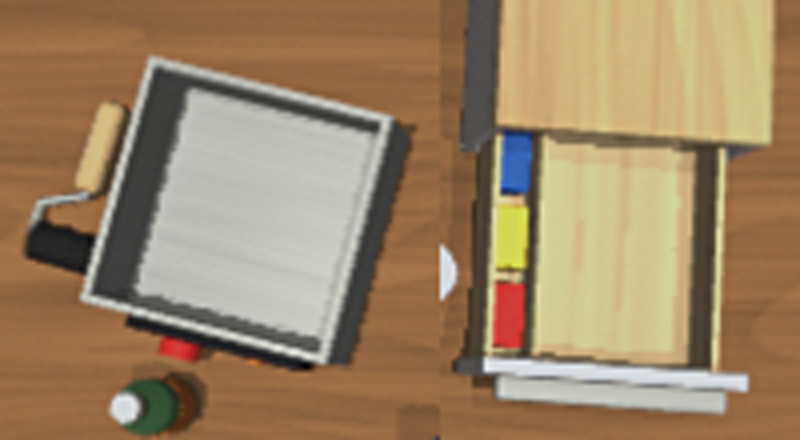

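The crop confirms the choice: an aluminium tray with a red handle, holding blue, green and yellow bars. Its open end faces the jar at crop pixel (270,65), and the loose yellow bar at (480,120) is the decoy. I'll compute the poses from the corner pixels read in the crops.

```bash
python3 - <<'E'
from h import *
from station import get_obs
np.set_printoptions(precision=4,suppress=True)
s=load("pics/top0.npy")
f=lambda p,z:onz(s,p,z)[:,:2]
ang=lambda v:np.degrees(np.arctan2(v[1],v[0]))
t=f([(198,154.3),(258.7,169),(241.2,230.7),(180.5,215)],.09)
print("tank c",t.mean(0),"sides",[np.linalg.norm(t[i]-t[i-1]) for i in range(4)],"x dir",ang(t[0]-t[3]),ang(t[1]-t[2]),"-y dir",ang(t[1]-t[0]),ang(t[2]-t[3]))
# tray rim corners from c1 (scale 6)
tr=f([(285+x/6,145+y/6) for x,y in[(180,153),(368,198),(308,440),(120,393)]],.034)
print("tray c",tr.mean(0),"xdir",ang(tr[0]-tr[3]),ang(tr[1]-tr[2]),[np.linalg.norm(tr[i]-tr[i-1]) for i in range(4)])
h=f([(285+x/6,145+y/6) for x,y in[(256,238),(217,398)]],.078);print("handle front/rear",h,ang(h[0]-h[1]),np.linalg.norm(h[0]-h[1]))
c=f([(405,172.5),(472.5,176.8)],.122);print("chest front edge",c,np.linalg.norm(c[1]-c[0]),ang(c[0]-c[1])-90)
p=f([(404,239.5),(461.2,243)],.098);print("pull outer",p,np.linalg.norm(p[1]-p[0]),ang(p[0]-p[1])-90)
E
```

```text
tank c [0.5916 0.3177] sides [np.float64(0.18869279763740468), np.float64(0.18944706202536257), np.float64(0.18984195282010918), np.float64(0.18778211616139065)] x dir -13.828998502692103 -14.328357918549532 -y dir -103.13264556791641 -103.47491494965548
tray c [0.5948 0.0007] xdir -13.196263830455004 -13.510316920813871 [np.float64(0.1289518886093095), np.float64(0.10049652174436702), np.float64(0.12969122014683734), np.float64(0.09978496101898053)]
handle front/rear [[ 0.6188 -0.0037]
 [ 0.5387  0.0149]] -13.066936176546534 0.08229539867231278
chest front edge [[ 0.6511 -0.2252]
 [ 0.6413 -0.4223]] 0.19726429893081981 -2.832039329606701
pull outer [[ 0.4583 -0.2265]
 [ 0.4497 -0.3944]] 0.16815973878535734 -2.930228127066613
```

```bash
cat >> h.py <<'E'
def plan(x,y,z,yaw):
    from station import get_obs
    o=get_obs();M=R.from_euler("xyz",o["orientation"]);M=R.from_euler("xyz",[np.pi,0,M.as_euler("xyz")[2]])
    d=M.inv().apply(np.array([x,y,z])-o["ee_pos"])/.3
    t=-((yaw-o["orientation"][2]+np.pi)%(2*np.pi)-np.pi)/np.pi
    print("rows d",np.round(d,4),"turn",round(t,4),"| t %.2f"%o["time_s"],"pos",np.round(o["ee_pos"],4),"yaw %.3f"%o["orientation"][2],"F",np.round(o["contact_force"],1),"w %.4f g %.1f"%(o["gripper_width"],o["grip_force"]),"q",np.round(o["joints"],2))
def tank(u,v,z,trayyaw_in_tank=None):  # tank frame mm -> world
    a=np.radians(-13.7);return (.5916+(u*np.cos(a)-v*np.sin(a))/1e3,.3177+(u*np.sin(a)+v*np.cos(a))/1e3,z/1e3)
E
python3 -c "
from h import *
plan(.40,.295,.232,2.91);plan(.585,.0035,.2,2.91)"
```

```text
rows d [-0.9159 -0.7002 -0.0048] turn -0.0376 | t 0.10 pos [0.2138 0.5865 0.2306] yaw 2.792 F [-1.1  0.2  0.1] w 0.0853 g 0.0 q [ 1.11  0.22  1.61 -0.    1.31 -0.11]
rows d [-1.8283 -1.4017  0.1019] turn -0.0376 | t 0.10 pos [0.2138 0.5865 0.2306] yaw 2.792 F [-1.1  0.2  0.1] w 0.0853 g 0.0 q [ 1.11  0.22  1.61 -0.    1.31 -0.11]
```

```bash
A='-0.916,-0.7,0,-0.0376,0.5'; python3 -m inch "[-0.916,-0.7,0,-0.0376,0.5,-0.916,-0.7,0,-0.0376,0.5,-0.916,-0.7,0,-0.0376,0.5,-0.916,-0.7,0,-0.0376,0.5,-0.916,-0.7,0,-0.0376,0.5,-0.916,-0.7,0,-0.0376,0.5,-0.916,-0.7,0,-0.0376,0.5,-0.916,-0.7,0,-0.0376,0.5]"; python3 -c "
from h import *
plan(.585,.0035,.2,2.91)"
```

```text
time_s: 0.77
ee_pos: [0.3939, 0.3043, 0.2314]
orientation: [-3.141, -0.0, 2.91]
contact_force: [1.4, 0.8, 0.4]
gripper_width: 0.0424
grip_force: 0.0
rows d [-0.85   -0.8299  0.1046] turn 0.0001 | t 0.77 pos [0.3939 0.3043 0.2314] yaw 2.910 F [1.4 0.8 0.4] w 0.0424 g 0.0 q [ 0.52 -0.06  1.91  0.    1.29 -0.82]
```

```bash
python3 -m inch "[-0.82,-0.8,0,0,0.5,-0.82,-0.8,0,0,0.5,-0.82,-0.8,0,0,0.5,-0.82,-0.8,0,0,0.5,-0.82,-0.8,0,0,0.5,-0.82,-0.8,0,0,0.5,-0.82,-0.8,0,0,0.5,-0.82,-0.8,0,0,0.5]"; python3 -m inch "[0,0,0,0,0.5,0,0,0,0,0.5,0,0,0,0,0.5]"; python3 -c "
from h import *
plan(.585,.0035,.13,2.91);plan(.585,.0035,.073,2.91)"
```

```text
time_s: 1.43
ee_pos: [0.5727, 0.023, 0.2313]
orientation: [3.142, -0.001, 2.91]
contact_force: [0.9, 1.7, 0.1]
gripper_width: 0.0426
grip_force: 0.0
time_s: 1.68
ee_pos: [0.5717, 0.0251, 0.231]
orientation: [3.141, -0.002, 2.909]
contact_force: [0.5, -0.8, 0.3]
gripper_width: 0.0426
grip_force: 0.0
rows d [-0.0598 -0.0599  0.3366] turn -0.0003 | t 1.68 pos [0.5717 0.0251 0.231 ] yaw 2.909 F [ 0.5 -0.8  0.3] w 0.0426 g 0.0 q [-0.08  0.11  1.74  0.    1.3  -1.42]
rows d [-0.0598 -0.0599  0.5266] turn -0.0003 | t 1.68 pos [0.5717 0.0251 0.231 ] yaw 2.909 F [ 0.5 -0.8  0.3] w 0.0426 g 0.0 q [-0.08  0.11  1.74  0.    1.3  -1.42]
```

```bash
python3 -m inch "[-0.06,-0.06,0.1,0,0.5,-0.06,-0.06,0.3,0,0.5,-0.06,-0.06,0.337,0,0.5,-0.06,-0.06,0.337,0,0.5,-0.06,-0.06,0.337,0,0.5,-0.06,-0.06,0.337,0,0.5,-0.06,-0.06,0.337,0,0.5]"; python3 - <<'E'
from h import *
from station import snapshot
plan(.585,.0035,.073,2.91)
s=snapshot("wrist");cv2.imwrite("pics/w1.png",s["image"][:,:,::-1])
E
```

```text
time_s: 2.27
ee_pos: [0.5879, 0.0039, 0.1339]
orientation: [3.141, 0.005, 2.911]
contact_force: [0.5, -0.5, 0.2]
gripper_width: 0.0431
grip_force: 0.0
rows d [ 0.0089 -0.0036  0.2032] turn 0.0004 | t 2.27 pos [0.5879 0.0039 0.1339] yaw 2.911 F [ 0.5 -0.5  0.2] w 0.0431 g 0.0 q [-0.11  0.24  1.78  0.    1.11 -1.45]
```

View pics/w1.png

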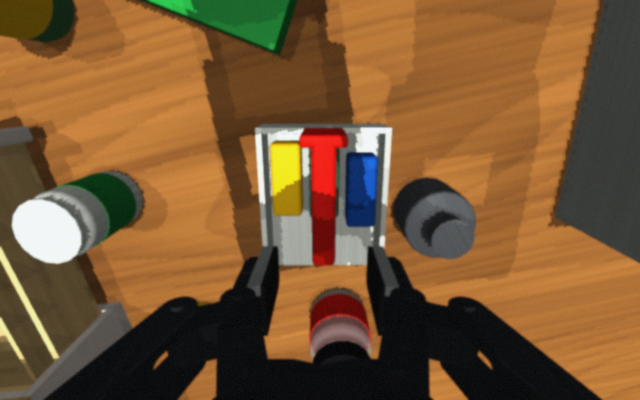

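The red handle at (322,200) is centred between the fingers (265 and 385), and the weight at (433,215) is clear of them. I'll descend and grip.

```bash
python3 -m inch "[0.0,0,0.1,0,0.5,0,0,0.2,0,0.5,0,0,0.2,0,0.5,0,0,0.2,0,0.5,0,0,0.2,0,0,0,0,0.2,0,0,0,0,0.2,0,0,0,0,0.2,0,0]" 30;python3 -m inch "[0,0,0,0,0,0,0,0,0,0,0,0,0,0,0,0,0,0,0,0]"; python3 -c "
from h import *
plan(.585,.0035,.24,2.91)"
```

```text
time_s: 2.98
ee_pos: [0.5883, 0.0036, 0.0734]
orientation: [3.14, 0.005, 2.91]
contact_force: [1.4, 3.2, 3.5]
gripper_width: 0.0146
grip_force: 31.8
time_s: 3.32
ee_pos: [0.5883, 0.0036, 0.0733]
orientation: [3.14, 0.005, 2.91]
contact_force: [1.5, 1.9, 5.9]
gripper_width: 0.0145
grip_force: 32.1
rows d [ 0.0106 -0.0029 -0.5555] turn -0.0001 | t 3.32 pos [0.5883 0.0036 0.0733] yaw 2.910 F [1.5 1.9 5.9] w 0.0145 g 32.1 q [-0.11  0.32  1.81  0.    1.   -1.45]
```

```bash
python3 -m inch "[0,0,-0.03,0,0,0,0,-0.1,0,0,0,0,-0.2,0,0,0,0,-0.3,0,0,0,0,-0.4,0,0,0,0,-0.5,0,0,0,0,-0.55,0,0,0,0,-0.55,0,0]";  python3 - <<'E'
from h import *
from station import snapshot
t=tank(0,10,240)
print(t);plan(*t,2.91-np.pi/2)
s=snapshot("scene");cv2.imwrite("pics/s1.png",cv2.resize(s["image"][60:300,180:500],(800,600))[:,:,::-1])
E
```

```text
time_s: 3.98
ee_pos: [0.5879, 0.0026, 0.2407]
orientation: [3.142, 0.008, 2.91]
contact_force: [1.1, -0.9, -2.4]
gripper_width: 0.0147
grip_force: 31.1
(np.float64(0.5939683814606562), np.float64(0.3274154911999764), 0.24)
rows d [0.2291 1.0584 0.0023] turn 0.5 | t 3.98 pos [0.5879 0.0026 0.2407] yaw 2.910 F [ 1.1 -0.9 -2.4] w 0.0147 g 31.1 q [-0.11  0.13  1.7  -0.    1.31 -1.45]
```

View pics/s1.png

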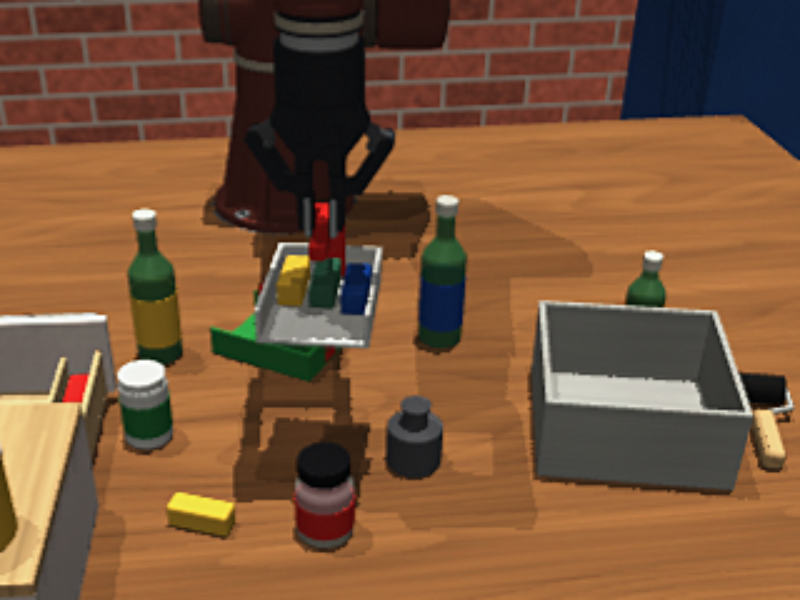

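The tray is level at (320,290), with all three bars in it. I'll carry it smoothly toward the tank.

```bash
python3 -m inch "[0.01,0.04,0,0.02,0,0.02,0.10,0,0.05,0,0.04,0.18,0,0.08,0,0.05,0.26,0,0.115,0,0.07,0.34,0,0.15,0,0.09,0.42,0,0.18,0,0.105,0.49,0,0.22,0,0.12,0.56,0,0.255,0]";  python3 - <<'E'
from h import *
plan(*tank(0,10,240),2.91-np.pi/2)
E
```

```text
time_s: 4.7
ee_pos: [0.5868, 0.1756, 0.2317]
orientation: [-3.135, -0.002, 2.103]
contact_force: [0.9, -1.5, -2.8]
gripper_width: 0.0143
grip_force: 31.1
rows d [ 0.424   0.2774 -0.0278] turn 0.2432 | t 4.70 pos [0.5868 0.1756 0.2317] yaw 2.103 F [ 0.9 -1.5 -2.8] w 0.0143 g 31.1 q [ 0.18  0.2   1.64 -0.    1.31 -0.36]
```

```bash
python3 -m inch "[0.07,0.045,0,0.035,0,0.13,0.085,0,0.07,0,0.2,0.13,0,0.105,0,0.26,0.17,0,0.14,0,0.32,0.21,0,0.175,0,0.37,0.24,0,0.21,0,0.4,0.26,0,0.235,0,0.415,0.272,0,0.243,0]"; python3 -m inch "[0,0,0,0,0,0,0,0,0,0,0,0,0,0,0]";  python3 - <<'E'
from h import *
plan(*tank(0,10,133),2.9025-np.pi/2)
E
```

```text
time_s: 5.37
ee_pos: [0.5931, 0.3245, 0.2312]
orientation: [-3.136, 0.004, 1.344]
contact_force: [1.2, -0.3, -2.2]
gripper_width: 0.0148
grip_force: 31.1
time_s: 5.62
ee_pos: [0.5945, 0.3227, 0.2334]
orientation: [-3.139, 0.003, 1.346]
contact_force: [0.1, -0.1, -2.5]
gripper_width: 0.0147
grip_force: 31.1
rows d [ 0.015  -0.0053  0.3346] turn 0.0045 | t 5.62 pos [0.5945 0.3227 0.2334] yaw 1.346 F [ 0.1 -0.1 -2.5] w 0.0147 g 31.1 q [ 0.39  0.33  1.48 -0.    1.34  0.62]
```

```bash
python3 -m inch "[0.0,0,0.05,0.0045,0,0.01,0,0.12,0.0045,0,0.015,-0.005,0.2,0.0045,0,0.015,-0.005,0.27,0.0045,0,0.015,-0.005,0.32,0.0045,0,0.015,-0.005,0.34,0.0045,0,0.015,-0.005,0.35,0.0045,0,0.015,-0.005,0.35,0.0045,0]" 20; python3 -m inch "[-0.04,0,0,0,0,-0.08,0,0,0,0,-0.1,0,-0.01,0,0,-0.12,0,-0.025,0,0,-0.14,0,-0.04,0,0,-0.159,0,-0.054,0,0,-0.159,0,-0.054,0,0,-0.159,0,-0.054,0,0]";  python3 - <<'E'
from h import *
plan(*tank(0,10,133),2.9025-np.pi/2)
from station import snapshot
s=snapshot("scene");cv2.imwrite("pics/s2.png",cv2.resize(s["image"][110:270,360:520],(600,600))[:,:,::-1])
E
```

```text
time_s: 6.28
ee_pos: [0.5952, 0.3281, 0.1304]
orientation: [-3.141, 0.0, 1.331]
contact_force: [-0.1, -0.8, -2.4]
gripper_width: 0.0147
grip_force: 31.1
time_s: 6.95
ee_pos: [0.5863, 0.2844, 0.1513]
orientation: [3.136, -0.009, 1.33]
contact_force: [1.5, 6.9, 2.0]
gripper_width: 0.0149
grip_force: 29.7
rows d [ 0.1452 -0.0095  0.0611] turn -0.0006 | t 6.95 pos [0.5863 0.2844 0.1513] yaw 1.330 F [1.5 6.9 2. ] w 0.0149 g 29.7 q [0.34 0.34 1.62 0.   1.17 0.58]
```

View pics/s2.png

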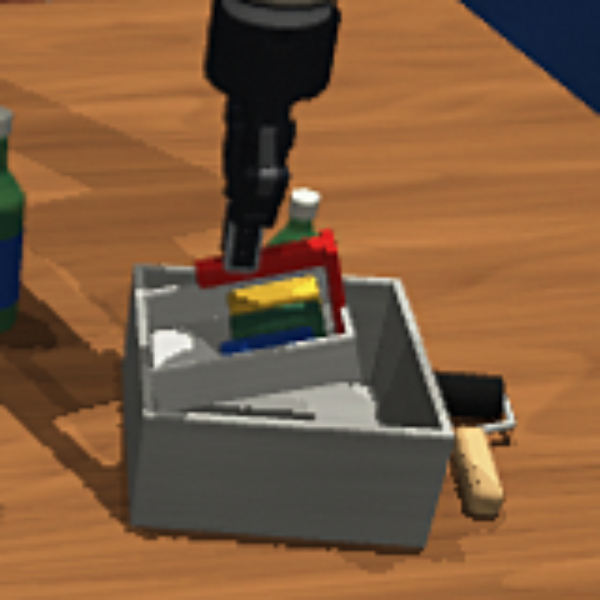

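The tray is tipping about the pads as planned: nose on the tank's -y wall at (150,360), tilted about 12°, with bars still in it at (275,315). I'll keep going.

```bash
python3 -m inch "[-0.03,0,-0.013,0,0,-0.055,0,-0.025,0,0,-0.08,0,-0.035,0,0,-0.11,0,-0.042,0,0,-0.14,0,-0.046,0,0,-0.166,0,-0.047,0,0,-0.166,0,-0.047,0,0]" 20; python3 -m inch "[-0.02,0,0,0,0,-0.04,0,0.002,0,0,-0.058,0,0.004,0,0,-0.058,0,0.004,0,0]"; python3 - <<'E'
from h import *
plan(*tank(0,10,133),2.9025-np.pi/2)
from station import snapshot
s=snapshot("scene");cv2.imwrite("pics/s3.png",cv2.resize(s["image"][110:270,360:520],(600,600))[:,:,::-1])
E
```

```text
time_s: 7.58
ee_pos: [0.5749, 0.2338, 0.1664]
orientation: [3.134, -0.006, 1.33]
contact_force: [1.3, 4.0, 3.6]
gripper_width: 0.0148
grip_force: 21.7
time_s: 7.92
ee_pos: [0.5707, 0.2162, 0.1645]
orientation: [3.134, -0.003, 1.33]
contact_force: [0.1, 1.3, 8.3]
gripper_width: 0.0146
grip_force: 19.9
rows d [ 0.3787 -0.013   0.1049] turn -0.0004 | t 7.92 pos [0.5707 0.2162 0.1645] yaw 1.330 F [0.1 1.3 8.3] w 0.0146 g 19.9 q [ 0.25  0.25  1.71 -0.    1.18  0.49]
```

View pics/s3.png

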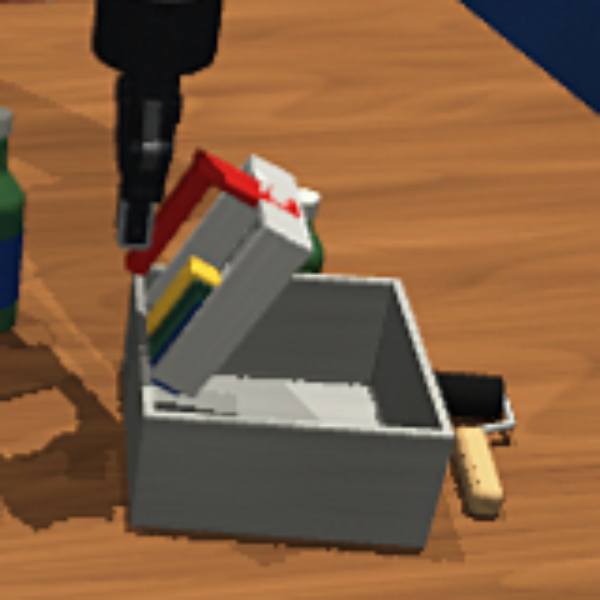

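Tilted about 50°, with the bars against the wall at (185,310). I'll pull back so they can slide out.

```bash
python3 -m inch "[0.04,0,-0.01,0,0,0.09,0,-0.02,0,0,0.14,0,-0.03,0,0,0.18,0,-0.03,0,0,0.18,0,-0.03,0,0,0.18,0,-0.03,0,0,0.18,0,-0.03,0,0,0.18,0,-0.03,0,0]" 25; python3 - <<'E'
from h import *
plan(*tank(0,10,133),2.9025-np.pi/2)
from station import snapshot
s=snapshot("scene");t=snapshot("top");cv2.imwrite("pics/s4.png",np.hstack([cv2.resize(s["image"][110:270,360:520],(400,400)),cv2.resize(t["image"][140:250,160:270],(400,400))])[:,:,::-1])
E
```

```text
time_s: 8.63
ee_pos: [0.5802, 0.2689, 0.1681]
orientation: [-3.14, 0.001, 1.331]
contact_force: [0.3, 0.1, -2.0]
gripper_width: 0.0141
grip_force: 24.7
rows d [ 0.2005 -0.0017  0.117 ] turn -0.0001 | t 8.63 pos [0.5802 0.2689 0.1681] yaw 1.331 F [ 0.3  0.1 -2. ] w 0.0141 g 24.7 q [ 0.32  0.31  1.63 -0.    1.21  0.56]
```

View pics/s4.png

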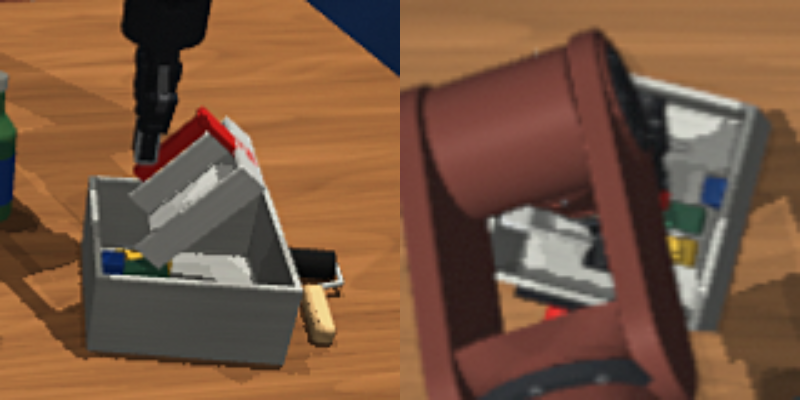

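All three bars are on the tank floor (scene crop (125,262); top crop (715,190), (685,215), (680,248)). Now I'll level the tray by pressing its underside back against the +y rim.

```bash
python3 -m inch "[0.08,0,0,0,0,0.19,0,0,0,0,0.3,0,0,0,0,0.37,0,0,0,0,0.38,0,0,0,0,0.4,0,-0.003,0,0,0.423,0,-0.007,0,0,0.447,0,-0.01,0,0]";python3 -m inch "[0.035,0,0.002,0,0,0.07,0,0.003,0,0,0.10,0,0.012,0,0,0.133,0,0.027,0,0,0.133,0,0.029,0,0,0.133,0,0.029,0,0]"; python3 - <<'E'
from h import *
plan(*tank(0,10,133),2.9025-np.pi/2)
from station import snapshot
s=snapshot("scene");t=snapshot("top");cv2.imwrite("pics/s5.png",np.hstack([cv2.resize(s["image"][110:270,380:540],(400,400)),cv2.resize(t["image"][140:250,160:270],(400,400))])[:,:,::-1])
E
```

```text
time_s: 9.4
ee_pos: [0.6129, 0.3993, 0.1739]
orientation: [3.141, 0.001, 1.331]
contact_force: [-2.1, -2.4, 5.0]
gripper_width: 0.0142
grip_force: 38.7
time_s: 9.9
ee_pos: [0.6232, 0.4412, 0.1665]
orientation: [3.139, -0.006, 1.332]
contact_force: [-1.9, 2.3, 8.4]
gripper_width: 0.0143
grip_force: 49.1
rows d [-0.3914 -0.0048  0.1118] turn -0.0 | t 9.90 pos [0.6232 0.4412 0.1665] yaw 1.332 F [-1.9  2.3  8.4] w 0.0143 g 49.1 q [0.52 0.55 1.29 0.   1.29 0.76]
```

View pics/s5.png

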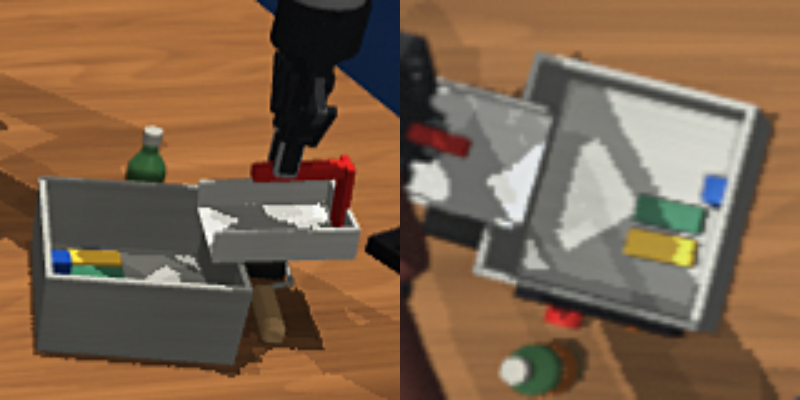

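The tray is level again at (280,225), and three bars are in the tank: yellow, green, and blue on end at (715,190). I'll lift, then work out the bay's centre line.

```bash
python3 -m inch "[0,0,-0.04,0,0,0,0,-0.12,0,0,0,0,-0.22,0,0,0,0,-0.27,0,0,0,0,-0.27,0,0]"; python3 - <<'E'
from h import *
np.set_printoptions(precision=4,suppress=True)
s=load("pics/top0.npy")
a=np.radians(-2.9);X=np.array([np.cos(a),np.sin(a)]);Y=np.array([-X[1],X[0]])
P=np.array([.454,-.3105])
for n,px,z in[("wall top in",(458,205),.0745),("wall foot",(453,205),.0195),("divider top",(414.5,205),.0645),("back left/right div",(414.7,175),.0645),("front inner L",(414.3,229.5),.0645)]:
    w=onz(s,[px],z)[0][:2]-P;print(n,"chest-frame from pull",w@X,w@Y)
plan(.60,.16,.245,2.2)
E
```

```text
time_s: 10.42
ee_pos: [0.6247, 0.4398, 0.2503]
orientation: [3.134, -0.007, 1.331]
contact_force: [1.4, 0.7, 0.1]
gripper_width: 0.0143
grip_force: 47.9
wall top in chest-frame from pull 0.11299663370909356 -0.08010473940937037
wall foot chest-frame from pull 0.11773828882373723 -0.0853057687500045
divider top chest-frame from pull 0.10573109603513724 0.04871347287776646
back left/right div chest-frame from pull 0.19732098312768 0.05161875578417203
front inner L chest-frame from pull 0.03188421761600839 0.046321634330372195
rows d [-0.9257  0.1414  0.0175] turn -0.2766 | t 10.42 pos [0.6247 0.4398 0.2503] yaw 1.331 F [1.4 0.7 0.1] w 0.0143 g 47.9 q [0.52 0.49 1.22 0.   1.42 0.76]
```

```bash
python3 -m inch "[-0.06,0.01,0,-0.02,0,-0.17,0.03,0,-0.055,0,-0.3,0.045,0,-0.09,0,-0.43,0.065,0,-0.125,0,-0.56,0.085,0,-0.165,0,-0.69,0.105,0,-0.2,0,-0.82,0.125,0,-0.24,0,-0.92,0.14,0,-0.275,0]" 30; python3 - <<'E'
from h import *
plan(.58,-.12,.245,2.9)
E
```

```text
time_s: 11.08
ee_pos: [0.596, 0.1572, 0.2418]
orientation: [-3.139, -0.0, 2.2]
contact_force: [-0.4, 0.0, -0.8]
gripper_width: 0.0142
grip_force: 47.9
rows d [-0.7158 -0.5867 -0.0106] turn -0.2228 | t 11.08 pos [0.596  0.1572 0.2418] yaw 2.200 F [-0.4  0.  -0.8] w 0.0142 g 47.9 q [ 0.14  0.19  1.62 -0.    1.33 -0.48]
```

```bash
python3 -m inch "[-0.09,-0.075,0,-0.03,0,-0.18,-0.15,0,-0.055,0,-0.27,-0.22,0,-0.085,0,-0.36,-0.3,0,-0.115,0,-0.45,-0.37,0,-0.145,0,-0.54,-0.44,0,-0.17,0,-0.63,-0.52,0,-0.2,0,-0.71,-0.58,0,-0.222,0]"; python3 - <<'E'
from h import *
plan(.555,-.333,.245,3.091)
E
```

```text
time_s: 11.75
ee_pos: [0.5792, -0.1164, 0.242]
orientation: [-3.141, -0.002, 2.896]
contact_force: [0.8, -0.3, -1.4]
gripper_width: 0.0142
grip_force: 47.9
rows d [-0.0974 -0.7198 -0.0098] turn -0.0621 | t 11.75 pos [ 0.5792 -0.1164  0.242 ] yaw 2.896 F [ 0.8 -0.3 -1.4] w 0.0142 g 47.9 q [-0.32  0.14  1.68 -0.    1.32 -1.64]
```

```bash
python3 -m inch "[-0.01,-0.08,0,-0.01,0,-0.03,-0.19,0,-0.02,0,-0.045,-0.31,0,-0.03,0,-0.06,-0.43,0,-0.04,0,-0.08,-0.55,0,-0.05,0,-0.09,-0.65,0,-0.06,0,-0.097,-0.71,0,-0.062,0,-0.097,-0.72,0,-0.062,0]"; python3 -m inch "[0,0,0,0,0,0,0,0,0,0,0,0,0,0,0]"; python3 - <<'E'
from h import *
from station import snapshot
np.set_printoptions(precision=4,suppress=True)
plan(.555,-.333,.245,3.091)
for n in("wrist","top","scene"):
    s=snapshot(n);np.save(f"pics/{n}6.npy",s,allow_pickle=True);im=s["image"]
    for lo,hi in(([0,170,70],[8,255,255]),([172,170,70],[180,255,255])):
        for c in blobs(im,lo,hi,(0,0,640,400))[:4]:
            r=cv2.minAreaRect(c);print(n,"red",np.round(r[0]),np.round(r[1]),round(r[2]),cv2.contourArea(c))
s=load("pics/wrist6.npy");print(s["position"],s["orientation"])
for c in blobs(s["image"],[0,0,120],[180,40,255],(180,60,460,300),300)[:3]:
    print("grey",cv2.contourArea(c),cv2.boxPoints(cv2.minAreaRect(c)).round(1).tolist())
E
```

```text
time_s: 12.42
ee_pos: [0.554, -0.3344, 0.2418]
orientation: [-3.141, -0.002, 3.083]
contact_force: [0.7, -0.0, -1.3]
gripper_width: 0.0143
grip_force: 47.9
time_s: 12.67
ee_pos: [0.5556, -0.3292, 0.2432]
orientation: [3.14, -0.001, 3.088]
contact_force: [-1.1, -1.0, -1.5]
gripper_width: 0.0141
grip_force: 47.9
rows d [ 0.0014 -0.0127 -0.0061] turn -0.0008 | t 12.67 pos [ 0.5556 -0.3292  0.2432] yaw 3.088 F [-1.1 -1.  -1.5] w 0.0141 g 47.9 q [-0.64  0.25  1.55  0.    1.34 -2.16]
wrist red [324. 206.] [202.  73.] 90 7708.5
wrist red [573. 271.] [36. 48.] 49 526.0
top red [ 89. 182.] [55. 26.] 77 1293.5
top red [435.  78.] [23. 16.] 27 230.0
top red [329. 256.] [31.  9.] 39 138.0
top red [456. 218.] [ 8. 24.] 20 92.0
scene red [583. 187.] [72. 30.] 27 1598.0
scene red [301. 180.] [37. 16.] 33 214.5
scene red [310. 267.] [16. 24.] 83 194.5
scene red [169. 150.] [27. 12.] 78 157.0
[ 0.4773 -0.3255  0.3838] [-0.3075 -0.0016  1.5172]
grey 4985.5 [[334.79998779296875, 218.10000610351562], [350.1000061035156, 106.0], [421.1000061035156, 115.69999694824219], [405.79998779296875, 227.8000030517578]]
grey 4708.5 [[222.0, 104.0], [222.0, 67.0], [454.0, 67.0], [454.0, 104.0]]
grey 2000.5 [[226.0, 190.0], [226.0, 112.0], [293.0, 112.0], [293.0, 190.0]]
```

```bash
python3 - <<'E'
from h import *
np.set_printoptions(precision=1,suppress=True)
def proj(s,p):
    q=(np.array(p)-s["position"])@R.from_euler("xyz",s["orientation"]).as_matrix()
    q=q*[1,-1,-1];return cv2.projectPoints(q,np.zeros(3),np.zeros(3),s["mtx"],s["D"])[0].reshape(-1,2)
w=load("pics/wrist6.npy");sc=load("pics/scene6.npy")
print(w["mtx"][0,0])
G=np.array([.5556-.003*0,-.3292,.240]);yaw=3.088-np.pi
pts=np.array([[-65,0,78],[25,0,78],[-65,50,34],[-65,-50,34],[65,50,0],[65,-50,0],[-65,50,0]])/1e3
for pit in(-6,0,6):
    M=R.from_euler("zy",[yaw,np.radians(pit)])
    p=G+M.apply(pts-np.array([-.007,0,.07]));print(pit,"wrist",proj(w,p).round().tolist(),"\n  scene",proj(sc,p).round().tolist())
for n,s in(("w",w),("s",sc)):
    for c in blobs(s["image"],[0,170,70],[8,255,255],(250,0,400,400) if n=="w" else (120,120,230,220))[:1]:
        e=cv2.approxPolyDP(c,2,True).reshape(-1,2);print(n,e.tolist())
# tray grey in wrist: row profile in the columns beside the handle, and scene tray blob
g=w["image"]
for c in(262,300,350,385):
    print(c,[tuple(int(v) for v in g[r,c]) for r in range(60,300,12)])
for c in blobs(sc["image"],[0,0,130],[180,40,255],(120,140,250,225),30)[:3]: print("scene grey",cv2.contourArea(c),cv2.approxPolyDP(c,2,True).reshape(-1,2).tolist())
E
```

```text
324.824831785043
-6 wrist [[323.0, 143.0], [323.0, 328.0], [411.0, 141.0], [235.0, 140.0], [389.0, 315.0], [257.0, 314.0], [398.0, 139.0]] 
  scene [[166.0, 142.0], [155.0, 156.0], [191.0, 159.0], [149.0, 160.0], [181.0, 196.0], [134.0, 198.0], [193.0, 172.0]]
0 wrist [[323.0, 146.0], [323.0, 326.0], [414.0, 134.0], [231.0, 134.0], [387.0, 300.0], [258.0, 300.0], [400.0, 128.0]] 
  scene [[166.0, 140.0], [156.0, 158.0], [191.0, 156.0], [148.0, 157.0], [182.0, 197.0], [135.0, 199.0], [193.0, 169.0]]
6 wrist [[323.0, 152.0], [323.0, 322.0], [417.0, 129.0], [227.0, 129.0], [386.0, 286.0], [258.0, 287.0], [402.0, 118.0]] 
  scene [[165.0, 138.0], [156.0, 159.0], [190.0, 153.0], [148.0, 154.0], [183.0, 198.0], [137.0, 199.0], [193.0, 165.0]]
w [[343, 105], [301, 107], [287, 140], [287, 150], [290, 154], [298, 153], [305, 156], [306, 245], [311, 278], [308, 302], [311, 306], [333, 306], [337, 301], [334, 281], [339, 243], [341, 156], [357, 154], [360, 143]]
s [[167, 137], [169, 150], [164, 156], [165, 160], [177, 162], [171, 136]]
262 [(159, 101, 47), (199, 204, 193), (181, 185, 174), (222
[... 871 characters left out ...]
, (33, 33, 35)]
385 [(68, 42, 21), (108, 113, 104), (104, 106, 100), (157, 150, 141), (79, 81, 77), (223, 229, 226), (224, 230, 227), (222, 229, 225), (216, 220, 211), (215, 219, 208), (215, 219, 210), (211, 214, 205), (208, 212, 203), (83, 86, 81), (100, 105, 97), (75, 76, 74), (61, 63, 59), (57, 59, 57), (57, 60, 56), (61, 59, 52)]
scene grey 869.0 [[189, 151], [185, 163], [172, 167], [168, 177], [167, 166], [152, 164], [149, 171], [160, 165], [164, 167], [146, 179], [151, 180], [143, 195], [167, 195], [176, 189], [181, 182]]
scene grey 149.0 [[228, 207], [227, 211], [231, 214], [244, 211], [245, 214], [241, 217], [246, 213], [245, 206], [241, 204]]
scene grey 47.5 [[222, 187], [186, 188]]
```

```bash
python3 - <<'E'
from h import *
from scipy.optimize import least_squares
np.set_printoptions(precision=1,suppress=True)
w=load("pics/wrist6.npy")
def proj(s,p):
    q=(np.array(p)-s["position"])@R.from_euler("xyz",s["orientation"]).as_matrix()
    return cv2.projectPoints(q*[1,-1,-1],np.zeros(3),np.zeros(3),s["mtx"],s["D"])[0].reshape(-1,2)
G=np.array([.5556,-.3292,.240])
def rows(v,pts): return proj(w,G+R.from_euler("zy",[3.088-np.pi,np.radians(v[0])]).apply(np.array(pts)/1e3-np.array([v[1]/1e3,0,.07])))[:,1]
P=[[-65,0,78],[25,0,78]]
r=least_squares(lambda v:rows(v,P)-[155,306],[5,-7]);print(r.x,r.fun,rows(r.x,[[-65,0,34],[-65,0,0],[65,0,0],[25,0,62]]))
plan(.563,-.3335,.15,3.091)
E
```

```text
[19.4 -0.6] [0. 0.] [108.3  84.9 250.9 281.5]
rows d [-0.  -0.   0.3] turn -0.0006 | t 12.82 pos [ 0.6 -0.3  0.2] yaw 3.089 F [-0.4  1.5 -1.4] w 0.0144 g 47.9 q [-0.6  0.2  1.6  0.   1.3 -2.2]
```

The tray hangs about 19° nose-down with the grip near its middle. Lowering its nose onto the bay floor will level it. I'll target bay x = +13 mm so its rear clears the drawer front.

```bash
python3 - <<'E'
from h import *
np.set_printoptions(suppress=True)
plan(.581,-.3345,.115,3.091)
E
```

```text
rows d [-0.084  -0.0126  0.43  ] turn -0.0006 | t 12.82 pos [ 0.556  -0.3294  0.244 ] yaw 3.089 F [-0.4  1.5 -1.4] w 0.0144 g 47.9 q [-0.64  0.25  1.55  0.    1.34 -2.16]
```

```bash
python3 -m inch "[-0.05,-0.013,0,0,0,-0.084,-0.013,0.05,0,0,-0.084,-0.013,0.14,0,0,-0.084,-0.013,0.24,0,0,-0.084,-0.013,0.33,0,0,-0.084,-0.013,0.4,0,0,-0.084,-0.013,0.43,0,0,-0.084,-0.013,0.43,0,0]" 20; python3 - <<'E'
from h import *
np.set_printoptions(suppress=True)
plan(.581,-.3345,.0935,3.091)
from station import snapshot
s=snapshot("wrist");np.save("pics/wrist7.npy",s,allow_pickle=True)
c=blobs(s["image"],[0,170,60],[8,255,255],(250,0,400,400))[0];print(cv2.approxPolyDP(c,2,True).reshape(-1,2).tolist())
E
```

```text
time_s: 13.48
ee_pos: [0.5788, -0.3339, 0.1116]
orientation: [3.138, -0.005, 3.088]
contact_force: [-0.3, 0.2, -2.5]
gripper_width: 0.0142
grip_force: 47.8
rows d [-0.0074 -0.0017  0.0604] turn -0.0009 | t 13.48 pos [ 0.5788 -0.3339  0.1116] yaw 3.088 F [-0.3  0.2 -2.5] w 0.0142 g 47.8 q [-0.63  0.43  1.58  0.    1.14 -2.15]
[[299, 115], [288, 137], [287, 150], [289, 153], [305, 156], [306, 246], [309, 259], [307, 302], [313, 308], [334, 307], [338, 301], [335, 281], [339, 246], [341, 156], [357, 154], [360, 150], [360, 141], [348, 116]]
```

```bash
python3 -m inch "[-0.004,0,0.012,0,0,-0.007,0,0.024,0,0,-0.007,0,0.036,0,0,-0.007,0,0.048,0,0,-0.007,0,0.058,0,0,-0.007,0,0.06,0,0,-0.007,0,0.06,0,0]" 20; python3 - <<'E'
from h import *
np.set_printoptions(suppress=True)
plan(.581,-.3345,.0935,3.091)
from station import snapshot
s=snapshot("wrist");np.save("pics/wrist7.npy",s,allow_pickle=True)
c=blobs(s["image"],[0,170,60],[8,255,255],(250,0,400,400))[0];print(cv2.approxPolyDP(c,2,True).reshape(-1,2).tolist())
E
```

```text
time_s: 14.12
ee_pos: [0.5838, -0.3368, 0.0985]
orientation: [-3.14, 0.003, 3.087]
contact_force: [0.6, 0.2, 3.0]
gripper_width: 0.014
grip_force: 48.3
rows d [0.0098 0.0072 0.0168] turn -0.0013 | t 14.12 pos [ 0.5838 -0.3368  0.0985] yaw 3.087 F [0.6 0.2 3. ] w 0.0140 g 48.3 q [-0.63  0.45  1.58  0.    1.11 -2.14]
[[298, 117], [288, 137], [287, 148], [289, 152], [305, 154], [306, 246], [309, 254], [310, 282], [307, 303], [311, 308], [334, 308], [338, 302], [336, 256], [339, 245], [341, 155], [356, 153], [360, 141], [347, 117]]
```

```bash
python3 -m inch "[0.0,0,0.01,0,0,0,0,0.02,0,0,0,0,0.03,0,0,0,0,0.03,0,0]" ; python3 - <<'E'
from h import *
np.set_printoptions(suppress=True)
plan(.581,-.3345,.0935,3.091)
from station import snapshot
s=snapshot("wrist");np.save("pics/wrist7.npy",s,allow_pickle=True)
c=blobs(s["image"],[0,170,60],[8,255,255],(250,0,400,400))[0];print(cv2.approxPolyDP(c,2,True).reshape(-1,2).tolist())
E
```

```text
time_s: 14.5
ee_pos: [0.5848, -0.3371, 0.091]
orientation: [-3.14, 0.005, 3.087]
contact_force: [-0.6, 0.8, 8.2]
gripper_width: 0.014
grip_force: 49.5
rows d [ 0.0133  0.008  -0.0083] turn -0.0013 | t 14.50 pos [ 0.5848 -0.3371  0.091 ] yaw 3.087 F [-0.6  0.8  8.2] w 0.0140 g 49.5 q [-0.63  0.46  1.58  0.    1.1  -2.14]
[[341, 127], [299, 128], [290, 137], [288, 144], [289, 152], [302, 153], [306, 156], [306, 244], [309, 281], [307, 311], [313, 316], [333, 316], [338, 310], [336, 255], [339, 244], [339, 161], [341, 154], [353, 154], [357, 149], [354, 136], [347, 128]]
```

```bash
python3 -m inch "[0.0,0,0.008,0,0,0,0,0.015,0,0,0,0,0.015,0,0,0,0,0.015,0,0.15,0,0,0.015,0,0.3,0,0,0.015,0,0.5,0,0,0.015,0,0.5,0,0,0.015,0,0.5]" ; python3 -m inch "[0,0,-0.05,0,0.5,0,0,-0.15,0,0.5,0,0,-0.25,0,0.5,0,0,-0.35,0,0.5,0,0,-0.45,0,0.5,0,0,-0.5,0,0.5,0,0,-0.5,0,0.5]"; python3 - <<'E'
from h import *
np.set_printoptions(precision=4,suppress=True)
plan(.581,-.3345,.0935,3.091)
from station import snapshot
w=snapshot("wrist")
a=np.radians(-2.9);X=np.array([np.cos(a),np.sin(a)]);Y=np.array([-X[1],X[0]]);B=np.array([.568,-.3338])
c=blobs(w["image"],[0,170,60],[8,255,255],(200,0,450,400))[0];e=cv2.approxPolyDP(c,2,True).reshape(-1,2);print(e.tolist())
p=onz(w,e,.0975)[:,:2]-B;print("handle-top pts in bay frame",np.c_[p@X,p@Y]*1e3)
E
```

```text
time_s: 15.22
ee_pos: [0.5816, -0.3356, 0.0821]
orientation: [3.14, -0.002, 3.087]
contact_force: [-0.5, -0.7, 0.3]
gripper_width: 0.0432
grip_force: 0.0
time_s: 15.8
ee_pos: [0.5852, -0.3381, 0.2407]
orientation: [-3.136, 0.009, 3.087]
contact_force: [0.7, 0.2, 0.7]
gripper_width: 0.0423
grip_force: 0.0
rows d [0.0146 0.0112 0.4906] turn -0.0012 | t 15.80 pos [ 0.5852 -0.3381  0.2407] yaw 3.087 F [0.7 0.2 0.7] w 0.0423 g 0.0 q [-0.63  0.31  1.48 -0.    1.34 -2.14]
[[336, 114], [311, 115], [308, 120], [309, 124], [317, 128], [319, 213], [331, 211], [332, 127], [340, 124], [340, 118]]
handle-top pts in bay frame [[-44.515    7.3385]
 [-43.7686 -13.8353]
 [-39.6346 -16.4505]
 [-36.2888 -15.654 ]
 [-32.8964  -8.8488]
 [ 44.9568  -7.7035]
 [ 42.9931   3.4605]
 [-33.6958   4.0054]
 [-36.1961  10.8242]
 [-41.1987  10.7633]]
```

The tray sits upright in the bay: handle from about -46 to +44 mm, lateral offset about -2 mm. Next I'll move in front of the pull with the fingers shut.

```bash
python3 -m inch "[0.1,0,0,0,0,0.22,0,0,0,0,0.34,-0.0,0,0,0,0.46,0.05,0,0,0,0.56,0.08,0,0,0,0.6,0.08,0,0,0,0.6,0.08,0,0,0]"; python3 - <<'E'
from h import *
np.set_printoptions(precision=4,suppress=True)
plan(.405,-.312,.102,3.091)
from station import snapshot
s=snapshot("top");im=s["image"]
for c in blobs(im,[0,0,150],[180,40,255],(398,170,480,260),30)[:4]: print(cv2.contourArea(c),cv2.boxPoints(cv2.minAreaRect(c)).round(1).tolist())
w=snapshot("wrist")
for c in blobs(w["image"],[0,0,150],[180,40,255],(100,0,640,400),200)[:4]: print("w",cv2.contourArea(c),cv2.boxPoints(cv2.minAreaRect(c)).round(1).tolist(), onz(w,cv2.boxPoints(cv2.minAreaRect(c)),.098)[:,:2].tolist())
E
```

```text
time_s: 16.43
ee_pos: [0.401, -0.3009, 0.2312]
orientation: [3.139, -0.004, 3.086]
contact_force: [0.8, 0.4, -0.5]
gripper_width: -0.0002
grip_force: 0.0
rows d [-0.0152 -0.0362  0.4306] turn -0.0016 | t 16.43 pos [ 0.401  -0.3009  0.2312] yaw 3.086 F [ 0.8  0.4 -0.5] w -0.0002 g 0.0 q [-0.78 -0.05  1.9  -0.    1.3  -2.3 ]
736.5 [[418.79998779296875, 217.89999389648438], [420.3999938964844, 174.89999389648438], [453.5, 176.1999969482422], [451.8999938964844, 219.10000610351562]]
397.5 [[400.29998779296875, 232.8000030517578], [401.0, 222.6999969482422], [466.29998779296875, 227.10000610351562], [465.6000061035156, 237.1999969482422]]
w 960.5 [[505.20001220703125, 219.8000030517578], [509.5, 184.8000030517578], [545.0, 189.1999969482422], [540.5999755859375, 224.1999969482422]] [[0.4417489941020315, -0.13653528273485868], [0.4085894321811977, -0.13644362407589122], [0.41448331213523043, -0.10378647887410722], [0.4481283982547891, -0.10273346230622857]]
w 895.5 [[216.0, 279.0], [288.0, 279.0], [288.0, 301.0], [216.0, 301.0]] [[0.4876736157768633, -0.4096145516122085], [0.4914260718482788, -0.34001559932552217], [0.5162098210606134, -0.34223450156881696], [0.5124208633150669, -0.413584443585749]]
w 703.5 [[229.0, 260.0], [287.0, 260.0], [287.0, 275.0], [229.0, 275.0]] [[0.4679284114903236, -0.39401198007671195], [0.4709344584937498, -0.33913591952996097], [0.4869980609277331, -0.34058434561785417], [0.48396855246462067, -0.3963637918456834]]
w 678.0 [[426.3999938964844, 304.1000061035156], [438.1000061035156, 283.79998779296875], [471.6000061035156, 303.1000061035156], [459.8999938964844, 323.3999938964844]] [[0.5279192152093586, -0.2050913932305719], [0.5053086326419552, -0.19469152616781826], [0.5297331638360786, -0.15975605685023062], [0.5534834468010755, -0.1696135903172219]]
```

```bash
python3 -m inch "[-0.0,-0.036,0.05,0,0,0,-0.036,0.15,0,0,0,-0.036,0.25,0,0,0,-0.036,0.35,0,0,0,-0.036,0.41,0,0,0,-0.036,0.42,0,0,0,-0.036,0.42,0,0]"; python3 -m inch "[-0.05,0,0,0,0,-0.1,0,0,0,0,-0.15,0,0,0,0,-0.2,0,0,0,0,-0.25,0,0,0,0,-0.3,0,0,0,0,-0.35,0,0,0,0,-0.4,0,0,0,0]"; python3 - <<'E'
from h import *
np.set_printoptions(precision=4,suppress=True)
plan(.606,-.3183,.102,3.091)
from station import snapshot
E
```

```text
time_s: 17.12
ee_pos: [0.4037, -0.3125, 0.1056]
orientation: [3.139, -0.003, 3.088]
contact_force: [0.4, 0.5, 0.8]
gripper_width: 0.0002
grip_force: 0.0
time_s: 17.78
ee_pos: [0.5265, -0.321, 0.1101]
orientation: [-3.139, 0.004, 3.088]
contact_force: [0.6, 0.0, 0.8]
gripper_width: -0.0001
grip_force: 0.0
rows d [-0.2641  0.0231  0.0271] turn -0.001 | t 17.78 pos [ 0.5265 -0.321   0.1101] yaw 3.088 F [0.6 0.  0.8] w -0.0001 g 0.0 q [-0.66  0.32  1.73  0.    1.09 -2.18]
```

```bash
python3 - <<'E'
from h import *
from station import snapshot
w=snapshot("wrist");s=snapshot("top")
for n,s,roi in(("w",w,(100,150,640,400)),("t",s,(398,150,480,250))):
  for c in blobs(s["image"],[0,0,130],[180,40,255],roi,100)[:5]:
    b=cv2.boxPoints(cv2.minAreaRect(c));print(n,cv2.contourArea(c),b.round().tolist(),onz(s,b,.098)[:,:2].round(3).tolist())
E
```

```text
w 6864.0 [[136.0, 212.0], [136.0, 188.0], [464.0, 189.0], [464.0, 214.0]] [[0.499, -0.414], [0.486, -0.411], [0.496, -0.25], [0.509, -0.249]]
w 4281.0 [[511.0, 230.0], [589.0, 212.0], [606.0, 287.0], [528.0, 305.0]] [[0.519, -0.224], [0.511, -0.185], [0.557, -0.166], [0.565, -0.208]]
w 3272.0 [[280.0, 183.0], [280.0, 149.0], [410.0, 151.0], [410.0, 184.0]] [[0.488, -0.34], [0.471, -0.338], [0.475, -0.277], [0.492, -0.277]]
w 2776.5 [[164.0, 150.0], [260.0, 150.0], [260.0, 183.0], [164.0, 183.0]] [[0.469, -0.393], [0.471, -0.348], [0.487, -0.349], [0.485, -0.397]]
w 2168.5 [[227.0, 222.0], [279.0, 217.0], [287.0, 299.0], [235.0, 304.0]] [[0.507, -0.368], [0.505, -0.342], [0.554, -0.342], [0.556, -0.371]]
t 529.5 [[420.0, 175.0], [448.0, 175.0], [448.0, 209.0], [420.0, 209.0]] [[0.648, -0.276], [0.65, -0.359], [0.549, -0.357], [0.548, -0.274]]
t 192.0 [[400.0, 233.0], [401.0, 223.0], [439.0, 225.0], [438.0, 235.0]] [[0.477, -0.216], [0.507, -0.218], [0.501, -0.33], [0.471, -0.328]]
```

```bash
python3 - <<'E'
from h import *
from station import snapshot
s=snapshot("top");w=snapshot("wrist")
for n,i in(("t0",load("pics/top0.npy")),("now",s)):
  for c in(408,425,458,464):
    print(n,c,[(r,*map(int,i["image"][r,c])) for r in range(170,250,4)])
print("w430",[(r,*map(int,w["image"][r,430])) for r in range(100,330,8)])
print("w220",[(r,*map(int,w["image"][r,220])) for r in range(100,330,8)])
def proj(s,p):
    q=(np.array(p)-s["position"])@R.from_euler("xyz",s["orientation"]).as_matrix()
    return cv2.projectPoints(q*[1,-1,-1],np.zeros(3),np.zeros(3),s["mtx"],s["D"])[0].reshape(-1,2).round().tolist()
for x in(.47,.49,.515): print(x,proj(w,[[x,-.26,.098],[x,-.38,.098],[x+.018,-.26,.098],[x+.03,-.26,.098]]),proj(s,[[x,-.23,.098],[x,-.39,.098]]))
print(proj(w,[[.5265,-.321,.088]]),proj(s,[[.5265,-.321,.1]]))
E
```

```text
t0 408 [(170, 216, 185, 127), (174, 44, 87, 161), (178, 53, 99, 180), (182, 58, 104, 184), (186, 56, 105, 189), (190, 215, 184, 136), (194, 211, 215, 79), (198, 211, 216, 83), (202, 212, 216, 83), (206, 210, 213, 74), (210, 187, 146, 107), (214, 209, 59, 54), (218, 209, 60, 54), (222, 211, 59, 53), (226, 213, 64, 53), (230, 217, 224, 232), (234, 167, 167, 159), (238, 201, 205, 196), (242, 147, 104, 66), (246, 137, 97, 61)]
t0 425 [(170, 212, 188, 130), (174, 114, 96, 72), (178, 210, 180, 131), (182, 210, 196, 143), (186, 210, 198, 142), (190, 210, 199, 144), (194, 211, 197, 144), (198, 210, 188, 136), (202, 210, 191, 139), (206, 210, 194, 140), (210, 210, 201, 147), (214, 210, 202, 147), (218, 210, 202, 147), (222, 210, 202, 147), (226, 211, 204, 148), (230, 123, 117, 110), (234, 204, 207, 209), (238, 197, 198, 189), (242, 130, 87, 52), (246, 148, 104, 67)]
t0 458 [(170, 210, 184, 129), (174, 215, 190, 133), (178, 74, 62, 48), (182, 69, 61, 47), (186, 80, 70, 53), (190, 84, 76, 55), (194, 81, 73, 54), (198, 94, 88, 65), (202, 89, 83, 61), (206, 117, 110, 81), (210, 122, 116, 85), (21
[... 3091 characters left out ...]
, 167), (188, 102, 98, 94), (196, 226, 226, 216), (204, 140, 134, 126), (212, 100, 95, 84), (220, 65, 54, 35), (228, 65, 53, 34), (236, 63, 52, 33), (244, 64, 54, 32), (252, 67, 54, 37), (260, 68, 55, 36), (268, 74, 64, 41), (276, 75, 63, 40), (284, 73, 60, 38), (292, 73, 60, 37), (300, 71, 59, 38), (308, 13, 11, 14), (316, 11, 13, 14), (324, 10, 9, 11)]
0.47 [[447.0, 139.0], [192.0, 153.0], [444.0, 176.0], [443.0, 200.0]] [[405.0, 235.0], [460.0, 236.0]]
0.49 [[444.0, 180.0], [199.0, 193.0], [442.0, 215.0], [441.0, 237.0]] [[405.0, 229.0], [459.0, 229.0]]
0.515 [[441.0, 228.0], [207.0, 239.0], [439.0, 260.0], [438.0, 280.0]] [[405.0, 220.0], [459.0, 221.0]]
[[323.0, 246.0]] [[436.0, 216.0]]
```

The fingers passed over the pull, whose outer edge is still at x≈0.473. I'll back off, go about 20 mm lower and push again.

```bash
python3 -m inch "[0,0,-0.1,0,0,0,0,-0.2,0,0,0.1,0.01,-0.2,0,0,0.2,0.02,-0.2,0,0,0.3,0.03,-0.2,0,0,0.4,0.03,-0.2,0,0,0.42,0.03,-0.2,0,0,0.42,0.03,-0.2,0,0]"; python3 -m inch "[0,0,0.0,0,0,0,0,0,0,0]"; python3 - <<'E'
from h import *
np.set_printoptions(precision=4,suppress=True)
plan(.405,-.308,.084,3.091)
from station import snapshot
w=snapshot("wrist")
c=blobs(w["image"],[0,170,60],[8,255,255],(200,150,400,400))
for k in c[:2]:
  e=cv2.approxPolyDP(k,2,True).reshape(-1,2);print(e.tolist(),onz(w,e,.0975)[:,:2].round(3).tolist())
E
```

```text
time_s: 18.65
ee_pos: [0.396, -0.3036, 0.1677]
orientation: [3.142, -0.0, 3.085]
contact_force: [0.1, -0.5, -0.1]
gripper_width: 0.0001
grip_force: 0.0
time_s: 18.82
ee_pos: [0.3992, -0.3045, 0.1684]
orientation: [-3.14, 0.002, 3.087]
contact_force: [-0.6, 0.3, -0.3]
gripper_width: 0.0
grip_force: 0.0
rows d [-0.0201 -0.0105  0.2813] turn -0.0012 | t 18.82 pos [ 0.3992 -0.3045  0.1684] yaw 3.087 F [-0.6  0.3 -0.3] w 0.0000 g 0.0 q [-0.79  0.02  1.96  0.    1.16 -2.31]
```

```bash
python3 -m inch "[0,-0.01,0.1,0,0,0,-0.01,0.2,0,0,0,-0.01,0.27,0,0,0,-0.01,0.285,0,0,0,-0.01,0.285,0,0,0,-0.01,0.285,0,0]"; python3 -m inch "[-0.06,0,0,0,0,-0.12,0,0,0,0,-0.18,0,0,0,0,-0.22,0,0,0,0,-0.26,0,0,0,0,-0.3,0,0,0,0,-0.34,0,0,0,0,-0.38,0,0,0,0]"; python3 - <<'E'
from h import *
from station import snapshot
np.set_printoptions(precision=4,suppress=True)
plan(.606,-.3155,.084,3.091)
s=snapshot("top")
for c in(408,425): print(c,[(r,*map(int,s["image"][r,c])) for r in range(180,250,4)])
E
```

```text
time_s: 19.37
ee_pos: [0.399, -0.3074, 0.0827]
orientation: [-3.141, 0.001, 3.088]
contact_force: [-0.0, 0.8, 0.8]
gripper_width: 0.0001
grip_force: 0.0
time_s: 20.03
ee_pos: [0.5128, -0.3136, 0.0832]
orientation: [-3.14, 0.0, 3.088]
contact_force: [-1.5, -2.1, 0.5]
gripper_width: 0.0002
grip_force: 0.8
rows d [-0.3106  0.0106 -0.0027] turn -0.0011 | t 20.03 pos [ 0.5128 -0.3136  0.0832] yaw 3.088 F [-1.5 -2.1  0.5] w 0.0002 g 0.8 q [-0.67  0.33  1.77 -0.    1.04 -2.18]
408 [(180, 225, 229, 90), (184, 231, 232, 85), (188, 181, 145, 107), (192, 219, 54, 51), (196, 220, 56, 51), (200, 219, 55, 51), (204, 192, 42, 36), (208, 231, 234, 228), (212, 179, 179, 171), (216, 141, 142, 138), (220, 67, 50, 34), (224, 155, 109, 70), (228, 83, 60, 40), (232, 91, 66, 43), (236, 93, 67, 45), (240, 89, 63, 41), (244, 99, 71, 46), (248, 108, 77, 49)]
425 [(180, 225, 227, 223), (184, 223, 226, 227), (188, 223, 226, 228), (192, 229, 232, 234), (196, 125, 127, 121), (200, 157, 159, 153), (204, 163, 139, 101), (208, 140, 134, 130), (212, 83, 83, 81), (216, 55, 56, 58), (220, 78, 80, 81), (224, 60, 59, 63), (228, 92, 67, 45), (232, 149, 106, 66), (236, 158, 111, 70), (240, 134, 95, 62), (244, 97, 70, 46), (248, 54, 37, 29)]
```

```bash
python3 -m inch "[-0.04,0,0,0,0,-0.08,0,0,0,0,-0.12,0,0,0,0,-0.16,0,0,0,0,-0.2,0,0,0,0,-0.23,0,0,0,0,-0.26,0,0,0,0,-0.28,0,0,0,0]"; python3 -m inch "[-0.01,0,0,0,0,-0.02,0,0,0,0,-0.03,0,0,0,0,-0.03,0,0,0,0]"; python3 - <<'E'
from h import *
from station import snapshot
np.set_printoptions(precision=4,suppress=True)
plan(.606,-.3155,.084,3.091)
s=snapshot("top")
for c in(408,425): print(c,[(r,*map(int,s["image"][r,c])) for r in range(166,220,3)])
E
```

```text
time_s: 20.75
ee_pos: [0.5967, -0.3179, 0.0826]
orientation: [-3.141, 0.001, 3.087]
contact_force: [-0.8, -0.2, 0.7]
gripper_width: -0.0002
grip_force: 0.6
time_s: 21.08
ee_pos: [0.6052, -0.3181, 0.0821]
orientation: [3.142, 0.001, 3.087]
contact_force: [0.5, -0.1, -0.1]
gripper_width: -0.0
grip_force: 0.0
rows d [-0.0023  0.0087 -0.0062] turn -0.0012 | t 21.08 pos [ 0.6052 -0.3181  0.0821] yaw 3.087 F [ 0.5 -0.1 -0.1] w -0.0000 g 0.0 q [-0.59  0.49  1.56  0.    1.09 -2.1 ]
408 [(166, 213, 175, 123), (169, 216, 178, 124), (172, 106, 66, 47), (175, 230, 231, 223), (178, 166, 161, 156), (181, 185, 186, 179), (184, 192, 195, 187), (187, 128, 90, 58), (190, 67, 49, 34), (193, 94, 69, 45), (196, 102, 71, 47), (199, 156, 110, 69), (202, 105, 76, 50), (205, 100, 72, 49), (208, 101, 73, 48), (211, 99, 71, 46), (214, 98, 70, 46), (217, 90, 63, 42)]
425 [(166, 222, 187, 131), (169, 195, 161, 112), (172, 112, 94, 68), (175, 131, 114, 87), (178, 140, 133, 129), (181, 81, 81, 78), (184, 44, 44, 45), (187, 44, 45, 46), (190, 34, 36, 41), (193, 93, 67, 43), (196, 94, 67, 44), (199, 140, 99, 63), (202, 151, 107, 68), (205, 158, 110, 70), (208, 173, 122, 76), (211, 165, 117, 75), (214, 58, 37, 29), (217, 44, 27, 26)]
```

Nearly shut, with no stop force felt yet. I'll keep pushing in small steps until contact.

```bash
python3 -m inch "[-0.01,0,0,0,0,-0.02,0,0,0,0,-0.03,0,0,0,0,-0.03,0,0,0,0]"; python3 -m inch "[-0.008,0,0,0,0,-0.015,0,0,0,0,-0.015,0,0,0,0]"
```

```text
time_s: 21.47
ee_pos: [0.6112, -0.3183, 0.0819]
orientation: [3.14, -0.007, 3.088]
contact_force: [-8.4, -0.0, 5.1]
gripper_width: -0.0002
grip_force: 3.9
time_s: 21.72
ee_pos: [0.6112, -0.3183, 0.0819]
orientation: [3.139, -0.018, 3.089]
contact_force: [-19.0, 1.3, 13.1]
gripper_width: -0.0003
grip_force: 9.6
```

The stop is firm at 19 N, at the expected shut position. I'll back off, retreat and verify.

```bash
python3 -m inch "[0.02,0,0,0,0,0.06,0,0,0,0,0.15,0,0,0,0,0.25,0,0,0,0,0.35,0,0,0,0,0.38,0,-0.1,0,0,0.4,0,-0.25,0,0,0.4,0,-0.4,0,0]"; python3 -m inch "[0,0.0,-0.15,0,0,0,0,-0.3,0,0,0,0,-0.4,0,0,0,0,-0.4,0,0,0,0,-0.4,0,0]"; python3 - <<'E'
from h import *
from station import snapshot
np.set_printoptions(precision=4,suppress=True)
plan(.606,-.3155,.084,3.091)
s=snapshot("top");t=load("pics/top0.npy")
for c in(405,408,415,440,460): print(c,[(r,*map(int,s["image"][r,c])) for r in range(166,196,2)])
d=np.abs(s["image"].astype(int)-t["image"]).sum(2)>150
for n,(x,y) in dict(jar=(330,155),weight=(298,184),pig=(196,241),b0=(272,257),b1=(385,260),tin=(384,208),brayer=(176,190),decoy=(335,257),loose=(365,165)).items(): print(n,int(d[y-9:y+10,x-9:x+10].sum()))
for n,lo,hi in(("yellow",[25,120,100],[33,255,255]),("green",[60,70,40],[90,255,255]),("blue",[105,120,60],[125,255,255])):
    for c in blobs(s["image"],lo,hi,(175,145,265,235),10)[:2]: print(n,cv2.contourArea(c),np.round(cv2.minAreaRect(c)[0],1))
E
```

```text
time_s: 22.38
ee_pos: [0.496, -0.3111, 0.194]
orientation: [3.138, -0.004, 3.086]
contact_force: [1.4, -1.1, -0.0]
gripper_width: 0.0002
grip_force: 0.0
time_s: 22.8
ee_pos: [0.5005, -0.3137, 0.3199]
orientation: [-3.136, 0.008, 3.088]
contact_force: [-0.0, -0.1, -0.9]
gripper_width: -0.0001
grip_force: 0.0
rows d [-0.3515  0.0128  0.7863] turn -0.0011 | t 22.80 pos [ 0.5005 -0.3137  0.3199] yaw 3.088 F [-0.  -0.1 -0.9] w -0.0001 g 0.0 q [-0.68  0.08  1.6   0.    1.45 -2.2 ]
405 [(166, 230, 191, 133), (168, 230, 194, 135), (170, 235, 196, 134), (172, 112, 105, 105), (174, 237, 241, 245), (176, 151, 150, 151), (178, 88, 84, 81), (180, 80, 77, 74), (182, 63, 47, 35), (184, 80, 57, 36), (186, 150, 105, 66), (188, 148, 105, 66), (190, 165, 116, 73), (192, 153, 109, 70), (194, 149, 104, 66)]
408 [(166, 225, 199, 138), (168, 225, 198, 137), (170, 231, 201, 139), (172, 110, 88, 81), (174, 232, 236, 240), (176, 189, 184, 181), (178, 196, 197, 188), (180, 217, 217, 208), (182, 206, 209, 199), (184, 68, 51, 36), (186, 146, 104, 66), (188, 148, 105, 68), (190, 163, 114, 72), (192, 154, 110, 71)
[... 446 characters left out ...]
, 129, 114, 91), (176, 229, 233, 238), (178, 230, 231, 232), (180, 187, 188, 179), (182, 209, 211, 200), (184, 207, 210, 201), (186, 80, 60, 46), (188, 150, 105, 67), (190, 163, 115, 74), (192, 176, 124, 80), (194, 154, 108, 69)]
460 [(166, 224, 197, 137), (168, 224, 195, 136), (170, 225, 193, 135), (172, 224, 193, 135), (174, 228, 193, 132), (176, 166, 158, 151), (178, 230, 234, 238), (180, 142, 145, 148), (182, 200, 202, 193), (184, 211, 210, 203), (186, 173, 177, 172), (188, 160, 110, 69), (190, 173, 122, 78), (192, 179, 127, 80), (194, 173, 121, 77)]
jar 0
weight 0
pig 0
b0 0
b1 16
tin 0
brayer 0
decoy 0
loose 0
yellow 105.0 [231.1 207.5]
green 104.5 [233.7 198.5]
blue 28.5 [245.9 192.1]
```

```bash
python3 - <<'E'
from h import *
from station import snapshot,finish_job
s=snapshot("top");t=load("pics/top0.npy")
ok=True
for n,(lo,hi) in dict(cap=([0,0,150],[180,50,255]),glass=([50,60,20],[95,255,140])).items():
  for i in(t,s):
    c=blobs(i["image"],lo,hi,(370,245,405,275),8);print(n,[(cv2.contourArea(k),np.round(cv2.minAreaRect(k)[0],1)) for k in c[:2]])
E
```

```text
cap [(51.5, array([391., 263.]))]
cap [(46.5, array([391., 262.]))]
glass [(134.0, array([384.1, 260. ]))]
glass [(142.5, array([384.3, 260.3]))]
```

Bottle1 hasn't moved, so the changed pixels there were only shadow. Handing the job in.

```bash
python3 -c "
from station import finish_job
print(finish_job())"
```

```text
the job is handed in; nothing more can be done
None
```

I handed the job in at about 23 s: all three wax bars are in the tank, the empty tray is in the drawer's wide bay, the drawer is pushed to its stop, and nothing else moved; I last saw the tray upright just before pushing the drawer shut (my first push passed over the pull and may have nudged it), so its final pose is unseen.

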